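Return a polariscope to dark field

TASK

Get the bench polariscope ready for the next part: press the raised end of its rocker switch down so that the lamp is on, and push the analyser lever round with the side of a fingertip until its pointer blade lies on the long zero mark of the scale. Push gently and do not grip the lever; leave the clear part standing on the stage, and everything else on the bench, where it is.

Things in the scene. Friction and masses are not known exactly. Their poses are not given: they have to be found in the camera images.
- polariscope: Bench polariscope, fixed: pale grey lamp housing, deck 75 mm high, spanning x -115..155, y -200..130 mm. Origin at bench height on the analyser axis (vertical centre line of the round stage and of the black scale ring, 146 mm across, top at 186 mm). x: from the operator's side towards the column (22 mm thick, at x = 122 mm, top at 207 mm, the highest part); y: to the operator's left; z up
- analyser (a joint): angle of analyser cell and lever about the analyser axis, rad. 0: lever along the instrument's -x, blade on the long zero mark; positive: anticlockwise seen from above (towards the instrument's -y). Starts between -1.2 and -0.45 (lever on the +y side); stops at -1.35 and 0.9. Light friction, 0.12 N m (1.3 N at the middle of the lever); stays where it is left
- lever_mid (a point): on the lever bar's axis, 95 mm from the analyser axis, 192.5 mm above the bench; turns with the lever, x axis along the lever towards the analyser axis, z up. Bright steel lever: a blade 3 mm wide just above the scale (the pointer); from 79 to 115 mm out a level round bar 8 mm thick; then a ball 15 mm across centred 118 mm out. Free air under the bar down to the deck (75 mm)
- zero_mark (a point): middle of the long white zero mark on top of the scale ring, 64 mm from the analyser axis towards the instrument's -x, 186 mm above the bench. The only mark that runs right across the ring (18 mm long, 2 mm wide) and down its outer face; the others, every 10 degrees, are 6 to 10 mm long
- rocker (a joint): tilt of the lamp switch, rad: -0.16 off (column-side end raised), 0.16 on (that end down, the near end raised). Stays where it is left; about 2.5 N at the end tips it
- switch_end (a point): top of the rocker at its column-side end, raised at the start (about 91 mm above the bench off, 86 mm on), 15 mm from the pivot on the centre line. The rocker is a black V-shaped paddle 34 mm long (along the instrument's x) and 24 mm wide, in a low frame on the dark console plate at the housing's right front
- switch_centre (a point): middle of the rocker, fixed to the housing: from the analyser axis 65 mm along the instrument's -x and 155 mm along its -y; 85 mm above the bench; axes as the instrument's
- specimen: clear moulded cap, 52 mm across and 28 mm high, standing on the stage (79 mm above the bench) under the analyser; origin in the middle of its underside. To be left alone
- cap_spare: clear moulded cap, 42 mm across and 24 mm high, on the left of the housing's deck; origin in the middle of its underside. To be left alone
- parts_tray: grey plastic tray 130 x 180 x 35 mm on the bench to the left; origin in the middle of its underside. To be left alone
- cap_tray: clear moulded cap, 52 mm across and 28 mm high, in the tray; origin in the middle of its underside. To be left alone
- caliper: caliper, 225 mm long along its y and 12 mm thick, lying on the bench to the right of the instrument; origin under the middle of its beam. To be left alone
- cleaner: white lens-cleaner bottle, 44 mm across, 125 mm high, to the right; origin in the middle of its underside. To be left alone
- screwdriver: screwdriver with a black handle, lying on the bench to the right; origin under its middle. To be left alone
- mug: white mug, 82 mm across, 95 mm high, to the left; origin in the middle of its underside. To be left alone

How it is judged:
At the end, for the whole second after the job is handed in: The lever rests with its pointer blade on the long zero mark within 0.06 rad (about 3.4 degrees, a third of a scale division), the rocker switch is tipped to on (0.10 rad or more), and the clear part on the stage has moved less than 6 mm, and nothing else on the bench has moved by 15 mm (value of joint analyser between -0.06 and 0.06 rad and velocity of joint analyser between -0.02 and 0.02 rad/s and value of joint rocker above 0.1 rad and distance of specimen from where it was at the start of the episode below 0.006 m and distance of each of cap_spare, parts_tray, cap_tray, caliper, cleaner, screwdriver, mug from where it was at the start of the episode below 0.015 m); the robot touches nothing.
It fails at once if the analyser lever is gripped or forced: more than 18 N between the fingers and the rotating cell (contact force between the fingers and analyser above 18 N).
It fails at once if the lever is pushed with something other than the fingers (contact force between the arm and analyser above 3 N).
It fails at once if the clear part on the stage is moved by 6 mm or more, or lifted (distance of specimen from where it was at the start of the episode above 0.006 m).
It fails at once if something else on the bench is moved by 15 mm or more, or lifted (distance of any of cap_spare, parts_tray, cap_tray, caliper, cleaner, screwdriver, mug from where it was at the start of the episode above 0.015 m).
It also fails if it takes over 45 s, if anything falls off the work surface, if the arm or the gripper's body presses on something with over 40 N, if the wrist force passes 120 N, or if a joint passes its speed limit or range.

ROBOT

A 6-joint arm with a two-finger parallel gripper is mounted at the origin on the work surface. World frame = base frame: x ahead of the robot, y to its left, z up, the work surface at z = 0. Lengths are in m, angles in rad, forces in N, time in s.
With the tool pointing down it reaches from about 0.3 to 0.875 m from the base axis. Payload 6.4 kg.
Tool frame: the origin (TCP) lies midway between the tips of the shut fingers; the grasp point (between the pads) lies 19 mm behind it; z points along the fingers, y is the line along which they close (so a half turn about z gives the same grasp; the last joint's range is limited). The gripper opens to 85 mm and grips with 20 to 120 N. Pads are 22 mm wide; open, the fingers measure 114 mm over their backs; the gripper's body (76 mm by 85 mm) begins 54 mm behind the grasp point. The pads swing forward as they close: fully open they stand 13 mm farther back than shut.
Start: joints at [1.09, 0.181, 1.607, -0, 1.354, -0.206], TCP at [0.156, 0.553, 0.231] pointing down, gripper open.
Joint ranges: [-2.99, 2.99], [-0.89, 2.07], [0.3, 2.58], [-1.14, 4.28], [0, 2.63], [-3.12, 3.12]. Speed limits (rad/s): [2.57, 2.57, 3.01, 3.14, 3.14, 3.14].

INTERFACE

Orientations are given as a unit quaternion [w, x, y, z].
In Python, from bench import status, camera, ctrl gives the robot as it stands. The module is installed in compiled form; this text tells all that it offers.
- The arm moves only by the shell command python3 -m handwheel 'ROWS'. ROWS is JSON, a list that holds one entry, the list of rows, each a list of 7 numbers: the opening, from -1 (shut) to 1 (fully open), then the shift along the tool's x, y, z in cm, then the turn, a rotation vector about the tool's x, y, z in degrees. A call has 1 to 10 rows; each row is the pose to reach, as a shift and turn from the pose commanded when the call began, along the tool's axes at that moment; what a row does not reach only later rows make up. A row lasts 1/8 s, in which the tool goes at most 62.5 mm and 10.7 degrees, less where a joint would pass 70% of its speed; a pose out of reach is approached as far as the arm can. A call with a gripper value outside its range is refused whole. The fingers move at their own pace and stop on an object; the grip force is fixed at half the most. Time passes only in rows, so rows that repeat a pose let the fingers close. It gives the time, the measured TCP pose, the force, the opening and the grip force at its end, in the units of the state.
- status.get_obs(): the state, without advancing time (a new reading comes with each control period).
- camera(name): name is "side" or "top"; returns a dict with "frame" (384x512x3 uint8, blue, green, red), "depth" (384x512 float32, m along the optical axis (not along the pixel's ray), 0 where there is no reading), "fx", "fy", "cx", "cy" (pixels), "extrinsics" (4x4, takes a point from camera to world coordinates). Camera axes: x right, y down, z forward; pixel columns grow to the right and rows downward; lengths in m; the calibration is good to about 2 mm. A picture is of the moment at which its call begins.
- ctrl.hand_in(): hands the job in; it is judged then, once.
The state is a dict: "time_s": time; "q": joint angles; "dq": joint speeds; "joint_efforts": joint torques, N m; "eef_pos": TCP position; "eef_rot": TCP orientation; "wrist_force": force on the tool from outside, world axes, zero at the start; "torque": the same for the moment, N m; "opening": opening from 0.0 (shut) to 1.0 (fully open); "grasp_force": force on a finger pad.
Only numpy, scipy, OpenCV 4.12 (cv2) and the standard library are available. Lean on these libraries where they do the work, as an engineer would, in place of code of your own. Each camera call takes 0.05 s, during which the arm holds its last target. There are 200 camera calls.

## Working session

There is one attempt and no reset: what is moved stays moved. The work goes in short steps, Python scripts to look and compute and a shell command to move; the robot and the scene stay as the last step left them, time stands still between calls to the robot, and variables do not carry over. Pictures are saved under pics/ and viewed, at most 10 in all, crops included, and the job is handed in when it is done.

```bash
mkdir -p pics
cat > h.py <<'E'
import numpy as np, cv2
from bench import status, camera, ctrl
def snap(n):
    c=camera(n); np.savez(f'{n}.npz',**c); return c
def pts(c):
    v,u=np.mgrid[:384,:512]; z=c['depth']
    P=np.stack([(u-c['cx'])/c['fx']*z,(v-c['cy'])/c['fy']*z,z,np.ones_like(z)],-1)
    return (P@np.array(c['extrinsics']).T)[...,:3]
def proj(c,p):
    q=np.linalg.inv(c['extrinsics'])@np.append(p,1); return (c['fx']*q[0]/q[2]+c['cx'],c['fy']*q[1]/q[2]+c['cy'])
E
python3 - <<'E'
from h import *
for n in('top','side'):
    c=snap(n); cv2.imwrite(f'pics/{n}0.png',cv2.resize(c['frame'],(800,600),interpolation=cv2.INTER_CUBIC))
    print(n,np.round(c['extrinsics'],3).tolist(),c['fx'])
o=status.get_obs(); print(o['time_s'],o['eef_pos'],o['eef_rot'],o['opening'])
E
```

```text
top [[0.005, -0.99, 0.144, 0.32], [-1.0, -0.004, 0.009, -0.027], [-0.008, -0.144, -0.99, 1.436], [0.0, 0.0, 0.0, 1.0]] 387.9194022192234
side [[-0.995, -0.043, 0.085, 0.416], [-0.092, 0.648, -0.756, 0.944], [-0.023, -0.761, -0.649, 0.985], [0.0, 0.0, 0.0, 1.0]] 403.9750362015104
0.1 [0.15580081 0.55299027 0.23046431] [-2.45555951e-04  1.36961971e-01  9.90575996e-01 -7.44563507e-04] 0.9999643021494311
```

View pics/top0.png

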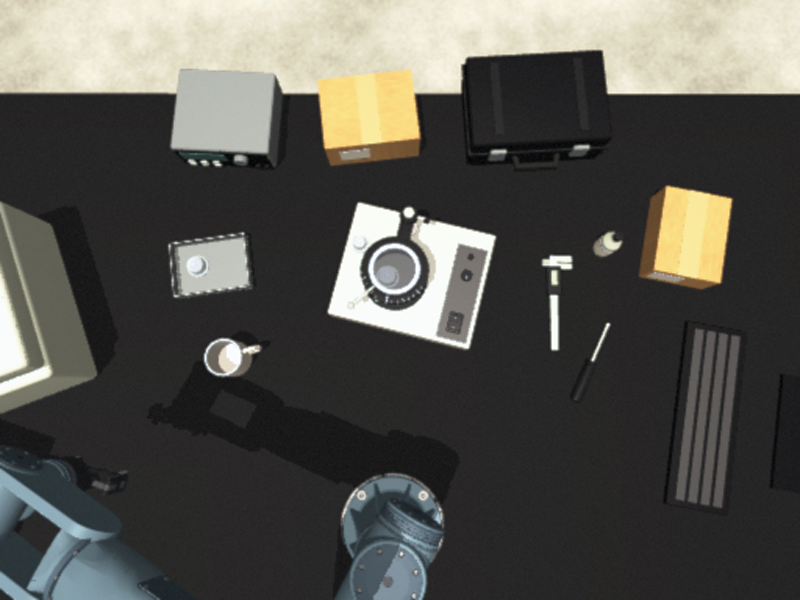

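View pics/side0.png

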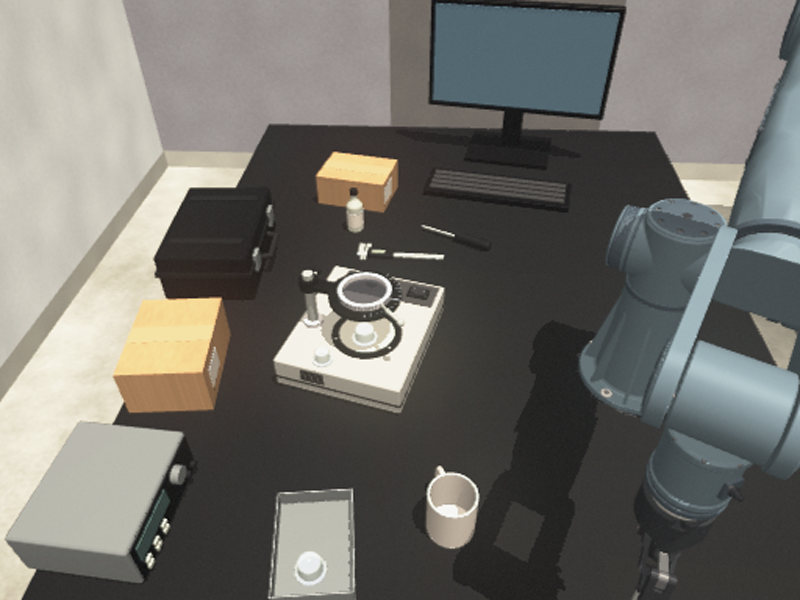

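The top view shows the instrument's deck with corners near (358,204), (495,236), (469,348) and (329,314). The ring is at about (396,270), the lever points to a ball at about (351,304), and the rocker is at about (455,322). Next I'll fit the deck rectangle and measure the lever.

```bash
cat > fit.py <<'E'
from h import *
def boxfit(c):
    P=pts(c); m=(abs(P[...,2]-.075)<.012)&(P[...,0]>.3)&(P[...,0]<.85)&(abs(P[...,1])<.3)
    n,l,s,_=cv2.connectedComponentsWithStats(m.astype(np.uint8)); k=1+np.argmax(s[1:,4])
    Q=P[l==k]; r=cv2.minAreaRect(Q[:,:2].astype(np.float32)); return r,cv2.boxPoints(r),np.median(Q[:,2]),P
E
python3 - <<'E'
from fit import *
for n in('top','side'):
    c=dict(np.load(n+'.npz')); r,b,z,P=boxfit(c); print(n,r,z); print(b.round(4))
    # axes: x_i the box direction nearest +x
    e=[b[1]-b[0],b[2]-b[1]]; e=[v/np.linalg.norm(v) for v in e]
    x=max(e+[-v for v in e],key=lambda v:v[0]); y=np.array([-x[1],x[0]])
    ctr=np.array(r[0]); o=ctr-.02*x+.035*y
    print('yaw',np.arctan2(x[1],x[0]),'origin',o)
    L=P[...,:2]-o; L=np.stack([L@x,L@y],-1); rr=np.hypot(L[...,0],L[...,1])
    z=P[...,2]; m=(abs(z-.187)<.012)&(rr<.15)
    ring=m&(rr<.085)
    print('ring n',ring.sum(), 'mean local',L[ring].mean(0), 'min/max',L[ring].min(0),L[ring].max(0))
    lv=m&(rr>.082)&(L[...,0]<.03)
    for q,w,f in zip(L[lv],z[lv],c['frame'][lv]): print(q.round(3),w.round(3),'ang',round(np.arctan2(-q[1],-q[0])if 0 else np.arctan2(-q[1],-q[0]),3),round(np.hypot(*q),3))
    for nm,p in dict(zero=(-.064,0,.186),sw=(-.065,-.155,.085),se=(-.05,-.155,.091)).items():
        w=np.append(o+p[0]*x+p[1]*y,p[2]); print(nm,w.round(4),np.round(proj(c,w),1))
E
```

```text
top ((0.5670468211174011, -0.042422130703926086), (0.3312857747077942, 0.2710254490375519), 76.05712127685547) 0.07464016961043662
[[ 0.3956 -0.1705]
 [ 0.6587 -0.2358]
 [ 0.7385  0.0857]
 [ 0.4754  0.151 ]]
yaw -0.24334915 origin [ 0.5560695  -0.00363427]
ring n 1532 mean local [-0.00038398 -0.00070179] min/max [-0.07240342 -0.07280783] [0.08437157 0.071202  ]
[-0.069  0.052] 0.197 ang -0.639 0.086
[-0.068  0.049] 0.193 ang -0.621 0.084
[-0.073  0.051] 0.197 ang -0.609 0.089
[-0.072  0.048] 0.197 ang -0.585 0.086
[-0.07   0.045] 0.192 ang -0.568 0.083
[-0.077  0.056] 0.194 ang -0.632 0.095
[-0.077  0.053] 0.197 ang -0.606 0.093
[-0.076  0.05 ] 0.195 ang -0.585 0.091
[-0.074  0.048] 0.189 ang -0.571 0.088
[-0.081  0.059] 0.196 ang -0.625 0.1
[-0.08   0.056] 0.194 ang -0.607 0.098
[-0.08   0.052] 0.195 ang -0.582 0.095
[-0.079  0.049] 0.194 ang -0.56 0.093
[-0.084  0.058] 0.196 ang -0.6 0.102
[-0.083  0.055] 0.191 ang -0.585 0.1
[-0.091  0.069] 0.195 ang -0.655 0.114
[-0.09   0.067] 0.193 ang -0.639 0.112
[-0.088  0.064] 0.19 ang -0.624 0.109
[-0.089  0.06 ] 0.198 ang -0.593 0.107
[-0
[... 1814 characters left out ...]
.067] 0.198 ang -0.636 0.113
[-0.094  0.066] 0.198 ang -0.616 0.115
[-0.099  0.065] 0.198 ang -0.58 0.119
[-0.091  0.069] 0.196 ang -0.646 0.115
[-0.095  0.07 ] 0.197 ang -0.633 0.117
[-0.097  0.068] 0.196 ang -0.609 0.118
[-0.1    0.068] 0.197 ang -0.596 0.121
[-0.103  0.067] 0.197 ang -0.575 0.123
[-0.092  0.071] 0.193 ang -0.655 0.116
[-0.096  0.073] 0.197 ang -0.653 0.121
[-0.099  0.073] 0.197 ang -0.637 0.123
[-0.102  0.073] 0.198 ang -0.622 0.125
[-0.103  0.067] 0.193 ang -0.576 0.123
[-0.096  0.073] 0.192 ang -0.649 0.12
[-0.098  0.07 ] 0.191 ang -0.622 0.121
zero [0.4952 0.0122 0.186 ] [252.5 191.9]
sw [ 0.4568 -0.138   0.085 ] [267.1 186.4]
se [ 0.4714 -0.1416  0.091 ] [263.  184.3]
```

Top and side views agree within 2 mm: origin (0.5567, -0.0034), yaw -0.2434, lever at -0.605 rad, and heights are consistent. Next I'll compute the waypoints in tool axes.

```bash
cat > way.py <<'E'
from h import *
from scipy.spatial.transform import Rotation as R
O=np.array([.5567,-.0034]); YAW=-.2434
C=np.array([[np.cos(YAW),-np.sin(YAW)],[np.sin(YAW),np.cos(YAW)]])
def world(x,y,z): return np.append(O+C@[x,y],z)
def tool(ang): # tool x at lever-angle ang, z down
    u=C@[-np.cos(ang),-np.sin(ang)]; x=np.append(u,0); z=np.array([0,0,-1.]); return R.from_matrix(np.stack([x,np.cross(z,x),z],1))
def push(th,d,z,r=.096): # d: distance of TCP from the lever axis
    u=np.array([-np.cos(th),-np.sin(th)]); n=np.array([-np.sin(th),np.cos(th)]); p=r*u+d*n; return world(*p,z),tool(th)
def cur():
    o=status.get_obs(); q=o['eef_rot']; return np.array(o['eef_pos']),R.from_quat([q[1],q[2],q[3],q[0]])
def rel(base,t): # shift cm, turn deg
    return np.round(np.r_[base[1].inv().apply(t[0]-base[0])*100,(base[1].inv()*t[1]).as_rotvec(degrees=True)],2)
E
python3 - <<'E'
from way import *
b=cur(); W=push(-.605,.036,.26); V=push(-.605,.036,.18)
print('above',rel(b,W),W[0]); print('down',rel(b,V))
for n in('top',): print(proj(dict(np.load(n+'.npz')),V[0]))
E
```

```text
above [-4.757e+01 -3.444e+01 -2.910e+00 -9.000e-02  1.000e-02  3.287e+01] [0.52023435 0.09242409 0.26      ]
down [-4.757e+01 -3.443e+01  5.090e+00 -9.000e-02  1.000e-02  3.287e+01]
(np.float64(222.50778034191677), np.float64(182.9328211284171))
```

```bash
python3 -m handwheel '[[[-1,-4,-3,-4,0,0,3],[-1,-9,-6.5,-5,0,0,8],[-1,-14,-10,-5,0,0,13],[-1,-19,-13.7,-5,0,0,18],[-1,-24,-17.4,-5,0,0,23],[-1,-29,-21,-5,0,0,28],[-1,-34,-24.6,-5,0,0,32.9],[-1,-39,-28.2,-5,0,0,32.9],[-1,-44,-32,-4,0,0,32.9],[-1,-47.6,-34.4,-3,0,0,32.9]]]'
python3 - <<'E'
from way import *
b=cur(); print(b[0],rel(b,push(-.605,.036,.26)),rel(b,push(-.605,.036,.18)))
E
```

```text
time_s: 1.35
eef_pos: [0.5219, 0.0908, 0.2608]
eef_rot: [0.0, 0.413, 0.911, -0.0]
wrist_force: [0.5, 0.8, 0.4]
opening: 0.002
grasp_force: 0.0
[0.52191517 0.09075535 0.2608321 ] [ 0.24 -0.02  0.08 -0.    0.01 -0.14] [ 0.24 -0.02  8.08 -0.    0.01 -0.14]
```

```bash
python3 -m handwheel '[[[-1,0,0,0,0,0,0],[-1,0,0,0,0,0,0],[-1,0,0,3,0,0,0],[-1,0,0,3,0,0,0]]]'
python3 - <<'E'
from way import *
b=cur(); print(b[0],rel(b,push(-.605,.036,.18)))
a=snap('top')['frame'][130:250,180:320]; s=snap('side')['frame'][110:260,160:320]
a=cv2.resize(a,(400,343),interpolation=3); s=cv2.resize(s,(400,375),interpolation=3)
cv2.imwrite('pics/p1.png',np.hstack([np.pad(a,((0,32),(0,0),(0,0))),s]))
E
```

```text
time_s: 1.85
eef_pos: [0.5186, 0.0945, 0.2296]
eef_rot: [-0.002, 0.411, 0.912, -0.001]
wrist_force: [0.3, -0.2, 0.2]
opening: -0.003
grasp_force: 0.0
[0.51861512 0.09454444 0.22960833] [-0.28 -0.    4.96 -0.17 -0.18  0.07]
```

View pics/p1.png

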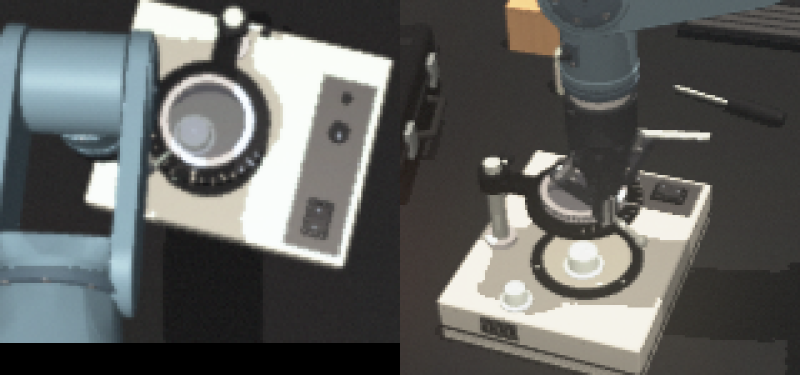

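The top view (left) is blocked by the arm. The side view (right) shows the shut fingertips at about (605,220), on the near (+y) side of the lever and ahead of its ball at about (640,240), so they can go down.

```bash
python3 -m handwheel '[[[-1,-0.2,0,2,0,0,0],[-1,-0.2,0,4,0,0,0],[-1,-0.2,0,5,0,0,0],[-1,-0.2,0,5,0,0,0]]]'
python3 - <<'E'
from way import *
b=cur(); print(b[0],b[1].as_euler('zyx',degrees=True))
for th,d in[(-.605,.0245),(-.5,.0185),(-.4,.0185),(-.3,.0185),(-.2,.0185),(-.1,.0185),(0,.0185)]: print(th,rel(b,push(th,d,.18)))
E
```

```text
time_s: 2.45
eef_pos: [0.5221, 0.092, 0.1816]
eef_rot: [-0.0, 0.412, 0.911, -0.0]
wrist_force: [-0.7, 0.3, -0.2]
opening: 0.003
grasp_force: 0.0
[0.52206659 0.0919689  0.18158315] [-1.31380603e+02 -8.63717313e-03 -1.79998553e+02]
-0.605 [ 0.16 -1.26  0.16 -0.01 -0.01 -0.01]
-0.5 [ 0.3  -2.87  0.16 -0.01 -0.01 -6.03]
-0.4 [ 3.300e-01 -3.850e+00  1.600e-01 -0.000e+00 -1.000e-02 -1.176e+01]
-0.3 [ 2.700e-01 -4.830e+00  1.600e-01 -0.000e+00 -1.000e-02 -1.748e+01]
-0.2 [ 1.100e-01 -5.790e+00  1.600e-01 -0.000e+00 -1.000e-02 -2.321e+01]
-0.1 [-1.500e-01 -6.730e+00  1.600e-01 -0.000e+00 -1.000e-02 -2.894e+01]
0 [-5.000e-01 -7.650e+00  1.600e-01 -0.000e+00 -1.000e-02 -3.467e+01]
```

```bash
python3 -m handwheel '[[[-1,0.15,-0.6,0,0,0,0],[-1,0.2,-1.2,0,0,0,0],[-1,0.2,-1.6,0,0,0,-1.5],[-1,0.2,-2,0,0,0,-3],[-1,0.3,-2.4,0,0,0,-4.5],[-1,0.3,-2.9,0,0,0,-6],[-1,0.3,-3.4,0,0,0,-9],[-1,0.3,-3.85,0,0,0,-11.8],[-1,0.3,-3.85,0,0,0,-11.8]]]'
cat > lev.py <<'E'
from way import *
def lever(n):
    c=snap(n); P=pts(c); L=(P[...,:2]-O)@C; r=np.hypot(*np.moveaxis(L,-1,0)); a=np.arctan2(-L[...,1],-L[...,0])
    f=c['frame'].astype(int); m=(abs(P[...,2]-.194)<.006)&(r>.08)&(r<.127)&(abs(a)<1.3)
    return a[m],r[m],P[...,2][m],f[m].mean(1) if m.any() else None,c
E
python3 - <<'E'
from lev import *
a,r,z,f,c=lever('side')
print(np.histogram(a,bins=np.arange(-1.3,.6,.05)),)
s=c['frame'][110:260,160:320]; cv2.imwrite('pics/p2.png',cv2.resize(s,(640,600),interpolation=3))
b=cur(); print(b[0])
for th in(-.4,-.3,-.2,-.1,-.05,0): print(th,rel(b,push(th,.0185,.18)))
E
```

```text
time_s: 3.58
eef_pos: [0.4909, 0.0683, 0.1813]
eef_rot: [-0.0, 0.316, 0.949, -0.0]
wrist_force: [0.4, 0.9, 0.5]
opening: -0.0
grasp_force: 0.0
(array([ 0,  0,  0,  0,  0,  0,  0,  0,  0,  0,  0,  4,  8,  5,  2,  5,  2,
       14, 11,  0,  0,  0,  0,  0,  0,  0,  0,  0,  0,  0,  0,  0,  0,  0,
        0,  0,  0]), array([-1.30000000e+00, -1.25000000e+00, -1.20000000e+00, -1.15000000e+00,
       -1.10000000e+00, -1.05000000e+00, -1.00000000e+00, -9.50000000e-01,
       -9.00000000e-01, -8.50000000e-01, -8.00000000e-01, -7.50000000e-01,
       -7.00000000e-01, -6.50000000e-01, -6.00000000e-01, -5.50000000e-01,
       -5.00000000e-01, -4.50000000e-01, -4.00000000e-01, -3.50000000e-01,
       -3.00000000e-01, -2.50000000e-01, -2.00000000e-01, -1.50000000e-01,
       -1.00000000e-01, -5.00000000e-02,  1.11022302e-15,  5.00000000e-02,
        1.00000000e-01,  1.50000000e-01,  2.00000000e-01,  2.50000000e-01,
        3.00000000e-01,  3.50000000e-01,  4.00000000e-01,  4.50000000e-01,
        5.00000000e-01,  5.50000000e-01]))
[0.49097537 0.06831728 0.18122696]
-0.4 [ 0.04  0.06  0.12 -0.02 -0.01 -0.02]
-0.3 [ 0.18 -0.91  0.12 -0.02 -0.01 -5.75]
-0.2 [  0.21  -1.89   0.12  -0.02  -0.02 -11.48]
-0.1 [  0.16  -2.86   0.12  -0.02  -0.02 -17.21]
-0.05 [ 9.000e-02 -3.350e+00  1.200e-01 -2.000e-02 -2.000e-02 -2.007e+01]
0 [ 0.000e+00 -3.830e+00  1.200e-01 -2.000e-02 -2.000e-02 -2.294e+01]
```

View pics/p2.png

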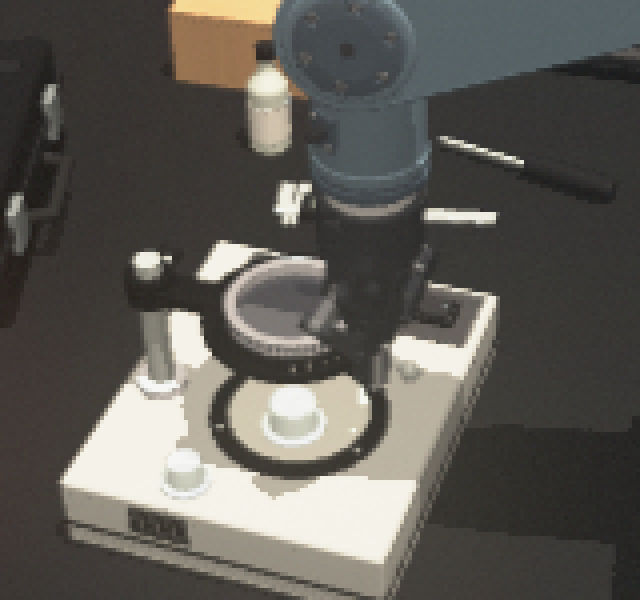

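The fingers at about (375,365) are against the lever, and the ball shows at (408,368) at roughly -0.4 rad as planned. I'll continue to about -0.06, short of zero, and measure.

```bash
python3 -m handwheel '[[[-1,0.1,-0.4,0,0,0,-2.5],[-1,0.2,-0.9,0,0,0,-5.7],[-1,0.2,-1.4,0,0,0,-8.6],[-1,0.2,-1.9,0,0,0,-11.5],[-1,0.2,-2.4,0,0,0,-14.4],[-1,0.15,-2.85,0,0,0,-17.2],[-1,0.1,-3.2,0,0,0,-19.2],[-1,0.1,-3.2,0,0,0,-19.2]]]'
python3 - <<'E'
from lev import *
b=cur(); print(b[0],rel(b,push(-.065,.0185,.18)))
for n in('side','top'):
    a,r,z,f,c=lever(n); k=(a>-.3)
    for q in sorted(zip(a[k].round(3),r[k].round(3),f[k].round())): print(n,*q)
E
```

```text
time_s: 4.62
eef_pos: [0.4711, 0.0434, 0.1812]
eef_rot: [-0.0, 0.154, 0.988, -0.0]
wrist_force: [-0.1, 0.4, -0.1]
opening: -0.001
grasp_force: 0.1
[0.47107541 0.04344919 0.18116713] [ 0.02 -0.01  0.12 -0.01 -0.03 -0.03]
side -0.288 0.107 121.0
side -0.281 0.107 124.0
side -0.278 0.107 119.0
side -0.261 0.109 101.0
side -0.259 0.109 104.0
side -0.247 0.108 97.0
side -0.198 0.108 162.0
side -0.151 0.106 165.0
side -0.144 0.119 145.0
side -0.132 0.115 127.0
side -0.118 0.114 149.0
side -0.115 0.117 141.0
side -0.112 0.12 175.0
side -0.11 0.117 164.0
side -0.108 0.11 177.0
side -0.107 0.12 134.0
side -0.105 0.123 138.0
side -0.104 0.11 143.0
side -0.104 0.12 144.0
side -0.098 0.107 221.0
side -0.091 0.113 160.0
side -0.09 0.122 203.0
side -0.087 0.106 167.0
side -0.082 0.115 173.0
side -0.075 0.125 117.0
side -0.074 0.106 201.0
side -0.074 0.121 153.0
side -0.06 0.108 132.0
side -0.055 0.124 158.0
side -0.031 0.12 127.0
side -0.03 0.123 110.0
top -0.121 0.122 167.0
top -0.105 0.117 107.0
top -0.093 0.121 157.0
top -0.087 0.124 142.0
top -0.061 0.112 97.0
top -0.06 0.123 148.0
top -0.055 0.125 99.0
top -0.042 0.119 155.0
top -0.039 0.121 138.0
top -0.027 0.114 135.0
top -0.017 0.118 129.0
```

The ball spans about -0.12 to -0.02, so the lever is at about -0.07, matching the model. I'll push the remaining 0.065 rad and then back off.

```bash
python3 - <<'E'
from lev import *
b=cur(); print(rel(b,push(0,.0185,.1812)),rel(b,push(0,.045,.1812)),rel(b,push(0,.045,.26)))
E
python3 -m handwheel '[[[-1,0,-0.2,0,0,0,-1.2],[-1,-0.05,-0.4,0,0,0,-2.5],[-1,-0.1,-0.6,0,0,0,-3.7],[-1,-0.1,-0.6,0,0,0,-3.7],[-1,-0.1,-0.6,0,0,0,-3.7],[-1,0,0.8,0,0,0,-3.7],[-1,0.1,2.2,0,0,0,-3.7],[-1,0.1,2.2,-4,0,0,-3.7],[-1,0.1,2.2,-8,0,0,-3.7],[-1,0.1,2.2,-8,0,0,-3.7]]]'
python3 - <<'E'
from lev import *
b=cur(); print(b[0],'above sw',rel(b,(world(-.047,-.155,.20),tool(0))),'stage',rel(b,(world(-.047,-.155,.26),tool(0))))
E
```

```text
[ 0.13 -0.65 -0.   -0.01 -0.02 -3.76] [ 0.3   2.   -0.   -0.01 -0.02 -3.76] [ 0.31  1.99 -7.88 -0.01 -0.02 -3.76]
time_s: 5.98
eef_pos: [0.4793, 0.0656, 0.265]
eef_rot: [0.004, 0.121, 0.993, 0.0]
wrist_force: [0.5, -1.0, 0.2]
opening: 0.001
grasp_force: 0.0
[0.47928375 0.06556693 0.26499086] above sw [ -4.41 -20.34   6.51   0.06   0.41   0.06] stage [ -4.45 -20.33   0.51   0.06   0.41   0.06]
```

```bash
python3 -m handwheel '[[[-1,-1,-4,-0.5,0,0,0],[-1,-2,-9,-0.5,0,0,0],[-1,-3,-14,-0.5,0,0,0],[-1,-4.4,-19,-0.5,0,0,0],[-1,-4.4,-20.3,0,0,0,0],[-1,-4.4,-20.3,3,0,0,0],[-1,-4.4,-20.3,6.5,0,0,0],[-1,-4.4,-20.3,6.5,0,0,0]]]'
python3 - <<'E'
from lev import *
b=cur(); print(b[0],rel(b,(world(-.047,-.155,.095),tool(0))))
for n in('side','top'):
    a,r,z,f,c=lever(n); k=(abs(a)<.25); print(n,k.sum(),a[k].mean(),a[k].min(),a[k].max(), 'ball',a[k&(r>.108)].mean(), 'bar',a[k&(r<.106)].mean())
    print(np.round([proj(c,world(-.064,0,.186)),proj(c,world(-.05,-.155,.09))],1))
    if n=='side':s=c['frame'][120:240,180:310]
    else: t=c['frame'][130:230,190:320]
cv2.imwrite('pics/p3.png',np.hstack([cv2.resize(s,(400,400),interpolation=3),cv2.resize(t,(400,400),interpolation=3)]))
E
```

```text
time_s: 6.98
eef_pos: [0.4686, -0.1406, 0.1929]
eef_rot: [-0.003, 0.121, 0.993, 0.002]
wrist_force: [0.1, -0.3, 0.3]
opening: 0.004
grasp_force: 0.0
[ 0.46861084 -0.14056548  0.19290286] [-0.61 -0.09  9.79  0.14 -0.41  0.05]
side 43 -0.022643918259944863 -0.06993875689234218 0.03924802865776449 ball -0.027184569654973425 bar -0.017743857434491844
[[252.7 191.8]
 [263.2 184.5]]
top 38 -0.00947632503003841 -0.0723634926051561 0.04091438684007698 ball -0.011124575134188767 bar -0.008999816397987808
[[246.9 190.5]
 [291.8 201.3]]
```

View pics/p3.png

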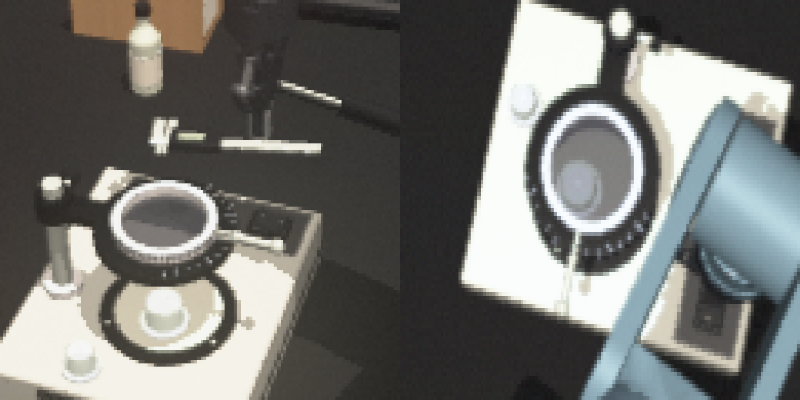

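Left is the side view, right is the top view. The pointer runs from the ring at about (575,240) to the ball at (563,310), pointing straight out at about -0.01 rad. The fingers hang over the rocker. Next I'll settle and press.

```bash
python3 -m handwheel '[[[-1,0,0,3,0,0,0],[-1,0,0,6,0,0,0],[-1,0,0,8.5,0,0,0],[-1,0,0,8.5,0,0,0],[-1,0,0,8.5,0,0,0]]]'
python3 - <<'E'
from lev import *
b=cur(); print(b[0],rel(b,(world(-.047,-.155,.085),tool(0))))
c=snap('side'); s=c['frame'][150:220,230:300]; cv2.imwrite('pics/p4.png',cv2.resize(s,(500,500),interpolation=3))
E
```

```text
time_s: 7.7
eef_pos: [0.4721, -0.1434, 0.1132]
eef_rot: [0.001, 0.121, 0.993, -0.001]
wrist_force: [0.2, -0.5, 0.4]
opening: 0.001
grasp_force: 0.0
[ 0.47207006 -0.14336015  0.11318949] [-0.13  0.13  2.82 -0.05  0.16  0.02]
```

View pics/p4.png

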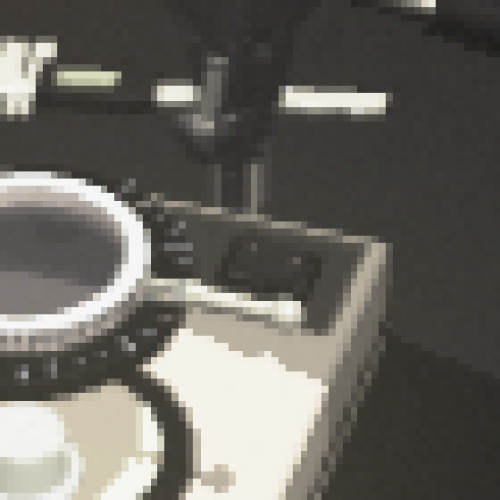

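The tip at (235,215) in the crop is over the left (column-side) end of the rocker frame, which spans about (225–320, 235–295). I'll press in small steps.

```bash
python3 -m handwheel '[[[-1,-0.1,0.1,1.5,0,0,0],[-1,-0.1,0.1,2.2,0,0,0],[-1,-0.1,0.1,2.5,0,0,0],[-1,-0.1,0.1,2.7,0,0,0],[-1,-0.1,0.1,2.8,0,0,0],[-1,-0.1,0.1,2.8,0,0,0]]]'
```

```text
time_s: 8.5
eef_pos: [0.4731, -0.1426, 0.0857]
eef_rot: [0.001, 0.121, 0.993, -0.0]
wrist_force: [-3.8, 2.8, 20.8]
opening: -0.003
grasp_force: 10.6
```

It stopped at 86 mm, the "on" height, with 21 N on the tool. I'll retract clear and check both.

```bash
python3 -m handwheel '[[[-1,0,0,-2,0,0,0],[-1,0,0,-8,0,0,0],[-1,0,0,-14,0,0,0],[-1,0,0,-20,0,0,0],[-1,4,-3,-20,0,0,0],[-1,10,-8,-20,0,0,0],[-1,13,-13,-20,0,0,0],[-1,13,-18,-20,0,0,0],[-1,13,-18,-20,0,0,0],[-1,13,-18,-20,0,0,0]]]'
python3 - <<'E'
from lev import *
print(cur()[0])
for n in('side','top'):
    a,r,z,f,c=lever(n); k=(abs(a)<.25); print(n,k.sum(),a[k].mean(),a[k].min(),a[k].max())
    P=pts(c); L=(P[...,:2]-O)@C-[-.065,-.155]
    for x in(-.014,-.007,.007,.014):
        m=(abs(L[...,0]-x)<.0035)&(abs(L[...,1])<.009)&(abs(P[...,2]-.085)<.03); print(x,m.sum(),np.median(P[...,2][m]).round(4))
    if n=='side':s=c['frame'][150:250,210:310]
    else: t=c['frame'][150:250,210:310]
cv2.imwrite('pics/p5.png',np.hstack([cv2.resize(s,(400,400),interpolation=3),cv2.resize(t,(400,400),interpolation=3)]))
for n in('top','side'):pass
E
```

```text
time_s: 9.75
eef_pos: [0.3021, -0.2849, 0.2827]
eef_rot: [-0.001, 0.122, 0.993, 0.001]
wrist_force: [-0.3, 0.7, -0.3]
opening: -0.001
grasp_force: 0.0
[ 0.30208708 -0.28489187  0.28265104]
side 41 -0.023734492520390203 -0.07942740384316112 0.03747854817128904
-0.014 11 0.0886
-0.007 6 0.0871
0.007 11 0.0874
0.014 7 0.0861
top 41 -0.009100030952175379 -0.07382516535992177 0.04149220774145149
-0.014 13 0.0877
-0.007 8 0.0867
0.007 9 0.0851
0.014 9 0.0848
```

View pics/p5.png

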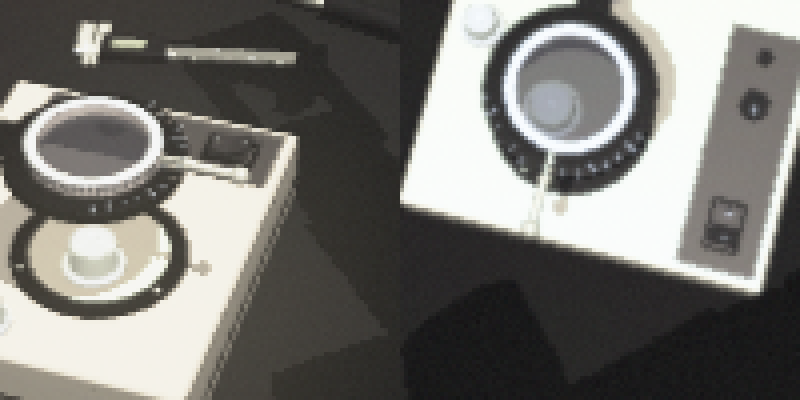

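Both views show the rocker's near end now about 3 mm above its column-side end, so it is on. The rocker is at (725,222) in the right-hand picture. The blade runs from (550,155) to (535,220), at about -0.01 rad, and no uncovered long mark is visible. Nothing else has visibly moved, so I'm handing in.

```bash
python3 -c "
from bench import ctrl; print(ctrl.hand_in())"
```

```text
the job is handed in; nothing more can be done
None
```

I handed the job in with the lamp switch tipped on and the analyser blade about 0.01 rad from the zero mark, by camera measurement; nothing else on the bench visibly moved, and the judge's result isn't shown to me.

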